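# Load the drilling sled under the retaining block

### The job

Load the long-toed sled into the drilling fixture: set it flat in the channel between the two rails, slide it toe first under the overhanging retaining block until it meets the spring stop hidden inside, and press it firmly home, about 14 N kept up for a second, never letting the sled load the block with more than 20 N. Then let go so that it stays flat in the channel, still resting against the spring stop. Leave the other things on the bench where they are.

Things in the scene. Friction and masses are not known exactly. Their poses are not given: they have to be found in the camera images.
- sled: long-toed sled, 0.4 to 0.6 kg: steel base 60 mm wide (y), x -45 to +25, 10 mm thick; on it a beech block to grip, 36 mm wide (y), x -20 to +12, top 60 mm above the underside; against its front an upright plate 60 mm wide, x 12 to 17, as high; ahead a toe, x 25 to 105, 44 mm wide, 10 mm thick. Origin at the underside, x to the toe's tip, z up. Starts flat on the bench.
- sled_tip (a point): middle of the toe's front face: 105 mm ahead of the sled's origin, 5 mm above its underside
- fixture: steel drilling fixture, fixed to the bench (its place and yaw vary): bed 110 mm wide (y), 12 mm thick, x from -175 to +85. Origin on the bench below the middle of the pocket's mouth; x points into the pocket, z up. Two rails, x from -175 to -20, stand 8 mm above the bed; the channel between them is 68 mm wide.
- mouth (a point): middle of the mouth of the undercut pocket, at the bed's surface, 12 mm above the bench; axes as the fixture's. The pocket runs from here 70 mm along x, 60 mm wide, 14 mm high, under the retaining block. A spring stop inside faces the mouth: its free face lies 10 to 55 mm past the mouth, set anew each time, hidden by the roof and unmeasured: find it by feel.
- retainer: steel block on the fixture, same origin and axes, roofing the pocket: x 0 to 85, 110 mm wide, underside 26, top 38 mm above the bench (bolts to 44). It carries the spring stop, which yields about 4.5 N per mm, without preload, for 3 mm (13.5 N), then is rigid. Friction on the bed (2 to 5 N, more if the sled is also pressed down) takes some of the push and keeps a released sled against it unless dragged back.
- short_sled: the other sled: same steel base (70 x 60 x 10 mm), block and plate, but no toe; not needed
- glue: white closed bottle, 52 mm across, 150 mm tall, bystander
- jar: grey jar with lid, 64 mm across, 80 mm tall, bystander
- brush: hand brush lying on the bench, bystander
- screwdriver: screwdriver lying on the bench, bystander
- offcut: dark wooden offcut 120 x 50 x 22 mm, bystander
- square: try square, wooden stock 100 mm and steel blade 140 mm, bystander
- bit_stand: wooden stand 50 x 100 x 25 mm with five drill bits upright (up to 75 mm high), bystander
Things that resemble listed ones, but are neither listed nor needed, are in the scene too. What is shaped like the sled but yellow is not meant.

How it is judged (in metres and radians):
On the way, in this order (a step that is already met when the one before it is completed fails the run):
1. the toe is under the retaining block, the sled flat in the channel (x of sled_tip in the frame of mouth above 0.004 m and z of sled_tip in the frame of mouth below 0.011 m and y of sled_tip in the frame of mouth between -0.012 and 0.012 m), for 0.1 s.
2. the sled is pressed home against the spring stop with more than 5 N for 0.3 s (contact force between sled and retainer above 5 N and x of sled_tip in the frame of mouth above 0.008 m and z of sled in the frame of mouth below 0.003 m and angle between the x axis of sled and the x axis of fixture, either way round below 0.15 rad), for 0.3 s.
At the end, for the whole second after the job is handed in: the sled lies still and flat on the bed (underside within 3 mm of it) in the channel, within 0.15 rad of the fixture's direction, its tip 8 to 60 mm past the mouth and still bearing on the spring stop (more than 0.2 N) (x of sled_tip in the frame of mouth between 0.008 and 0.06 m and z of sled in the frame of mouth between -0.003 and 0.003 m and angle between the x axis of sled and the x axis of fixture, either way round below 0.15 rad and contact force between sled and retainer above 0.2 N and linear speed of sled below 0.01 m/s); the robot touches nothing.
It fails at once if the sled loads the retaining block or its stop with more than 20 N (contact force between sled and retainer above 20 N).
It fails at once if one of the other things on the bench is moved by more than 30 mm (distance of any of short_sled, glue, jar, brush, screwdriver, offcut, square, bit_stand from where it was at the start of the episode above 0.03 m).
It also fails if it takes over 72 s, if anything falls off the work surface, if the arm or the gripper's body presses on something with over 40 N, if the wrist force passes 120 N, or if a joint passes its speed limit or range.

### The arm

A 6-joint arm with a two-finger parallel gripper is mounted at the origin on the work surface. World frame = base frame: x ahead of the robot, y to its left, z up, the work surface at z = 0. Lengths are in m, angles in degrees, forces in N, time in s.
With the tool pointing down it reaches from about 0.4 to 0.825 m from the base axis. Payload 7 kg.
Tool frame: the origin (TCP) lies midway between the tips of the shut fingers; the grasp point (between the pads) lies 19 mm behind it; z points along the fingers, y is the direction in which the jaws open and shut (so a half turn about z gives the same grasp; the last joint's range is limited). The gripper opens to 88 mm and grips with 3 to 60 N. Pads are 19 mm wide; open, the fingers measure 130 mm over their backs; the gripper's body (78 mm by 193 mm) begins 47 mm behind the grasp point.
Start: joints at [-60.212, 20.546, 0.682, 0, -70.136, -16.507], TCP at [0.155, -0.657, 0.2] pointing down, gripper open.
Joint ranges: [-176.03, 176.03], [-82.01, 121.73], [-58.28, 71.71], [-173.87, 95.51], [-174.79, -0.11], [-173.66, 173.66]. Speed limits (degrees/s): [136.94, 136.94, 172.46, 180, 180, 180].

### API

Orientations are given as [roll, pitch, yaw] about the fixed x, y, z axes, in that order (R = Rz(yaw) Ry(pitch) Rx(roll)).
In Python, from plant import ctrl, snapshot gives the robot as it stands.
- The arm moves only by the shell command python3 -m pendant 'ROWS'. ROWS is JSON, a list of rows, each a list of 7 numbers: the shift along the tool's x, y, z in m, then the turn, a rotation vector about the tool's x, y, z in rad, then the opening, from -1 (shut) to 1 (fully open), so that 0 is half open. In form: [[x, y, z, ax, ay, az, jaw], ...]. A call has 1 to 12 rows; each row is the pose to reach, as a shift and turn from the pose commanded when the call began, along the tool's axes at that moment; what a row does not reach only later rows make up. A row lasts 1/8 s, in which the tool goes at most 62.5 mm and 10.7 degrees, less where a joint would pass 70% of its speed; a pose out of reach is approached as far as the arm can. A call with a gripper value outside its range is refused whole. The fingers move at their own pace and stop on an object; the grip force is fixed at half the most. Time passes only in rows, so rows that repeat a pose let the fingers close. It gives the time, the measured TCP pose, the force and the opening at its end, in the units of the state.
- ctrl.get_obs(): the state, without advancing time (a new reading comes with each control period).
- snapshot(name): name is "side" or "top" or "wrist"; returns a dict with "image" (384x512x3 uint8, blue, green, red), "mtx" (3x3 intrinsics, pixels), "eye" and "attitude" of the camera in the world; the wrist camera has in their place "tool_from_camera" (4x4, takes a point from camera to tool coordinates, whose origin is the TCP and whose axes are the flange's). Camera axes: x right, y up, looking along -z (the intrinsics and any distortion apply to the point x, -y, -z); pixel columns grow to the right and rows downward; lengths in m; the calibration is good to about 2 mm. A picture is of the moment at which its call begins: read the wrist's pose just before it. There is no depth.
- ctrl.close_job(): hands the job in, once; it reports no verdict.
The state is a dict: "clock": time; "joint_pos": joint angles; "qvel": joint speeds; "tau": joint torques, N m; "tool_pos": TCP position; "orientation": TCP orientation; "force": force on the tool from outside, world axes, zero at the start; "moment": the same for the moment, N m; "opening": finger opening in m.
Only numpy, scipy, OpenCV 4.12 (cv2) and the standard library are available. Lean on these libraries where they do the work, as an engineer would, in place of code of your own. Each camera call takes 0.05 s, during which the arm holds its last target.

## Working session

There is one attempt and no reset: what is moved stays moved. The work goes in short steps, Python scripts to look and compute and a shell command to move; the robot and the scene stay as the last step left them, time stands still between calls to the robot, and variables do not carry over. Pictures are saved under pics/ and viewed, and the job is handed in when it is done.

```bash
ls; mkdir -p pics; python3 - <<'E'
from plant import ctrl, snapshot
import cv2
print(ctrl.get_obs())
for n in ("side","top","wrist"):
    s=snapshot(n); cv2.imwrite(f"pics/{n}0.png",s["image"])
    print(n,{k:v for k,v in s.items() if k!="image"})
E
```

```text
pics
{'clock': 0.0, 'joint_pos': array([-6.02134576e+01,  2.05905124e+01,  6.34737037e-01, -1.96259342e-02,
       -7.01380706e+01, -1.65090331e+01]), 'qvel': array([-0.00969455,  0.10667857, -0.02918697,  0.0431052 , -0.01131968,
       -0.02830328]), 'tau': array([-1.07249463e-03, -5.82711911e+01,  2.93049181e+01,  6.99705362e+00,
        6.82194936e-03, -1.50198166e-04]), 'tool_pos': array([ 0.15489164, -0.65643536,  0.19954203]), 'orientation': array([ 1.79904780e+02, -8.98117433e-03, -1.66729166e+02]), 'force': array([-0.56555482, -0.25105988, -0.17736741]), 'moment': array([ 0.01604947,  0.03745422, -0.02058614]), 'opening': 0.08751258944501299}
side {'mtx': array([[425.28142456,   0.        , 258.85195259],
       [  0.        , 425.28142456, 190.20577383],
       [  0.        ,   0.        ,   1.        ]]), 'eye': array([0.15705355, 0.92698857, 1.14337997]), 'attitude': array([  42.77028611,   -0.83357077, -157.71328221])}
top {'mtx': array([[432.09583574,   0.        , 261.86197884],
       [  0.        , 432.09583574, 197.34064491],
       [  0.        ,   0.        ,   1.        ]]), 'eye': array([ 0.294197  , -0.00451372,  1.67780198]), 'attitude': array([  7.21521209,  -1.14003493, -88.29120844])}
wrist {'mtx': array([[277.39272247,   0.        , 256.51991316],
       [  0.        , 277.39272247, 196.06366608],
       [  0.        ,   0.        ,   1.        ]]), 'tool_from_camera': array([[-8.58974835e-04,  9.54947511e-01,  2.96773504e-01,
         8.06312783e-02],
       [ 9.99999472e-01,  9.87475299e-04, -2.83086923e-04,
         4.49707685e-04],
       [-5.63389657e-04,  2.96773104e-01, -9.54947856e-01,
        -1.84719565e-01],
       [ 0.00000000e+00,  0.00000000e+00,  0.00000000e+00,
         1.00000000e+00]])}
```

View pics/side0.png

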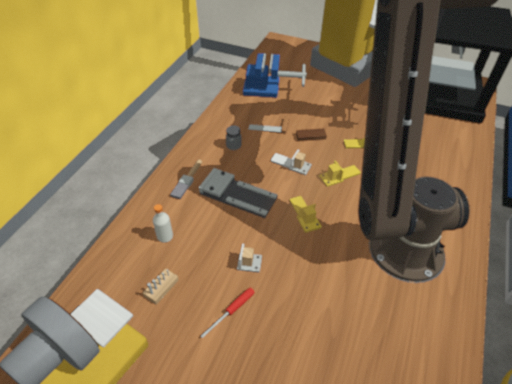

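View pics/top0.png

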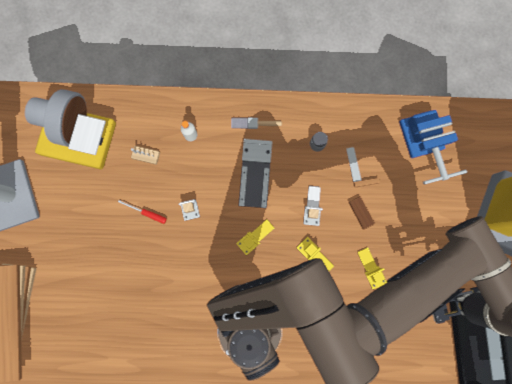

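View pics/wrist0.png

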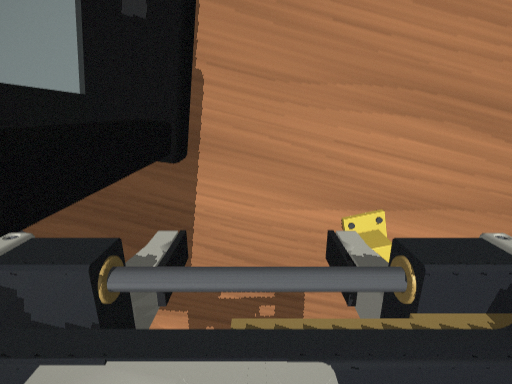

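The side and top views show the grey sled near top-px (313,206) with its toe towards the top. The fixture is near (256,173) with its retainer at the top, and the short sled is at (190,209). Next I'll zoom in on the top and side views.

```bash
cat > h.py <<'E'
import numpy as np, cv2
from scipy.spatial.transform import Rotation as R
from plant import ctrl, snapshot
def cam(s,obs=None):
    if "eye" in s:
        return np.array(s["eye"]), R.from_euler("xyz",s["attitude"],degrees=True).as_matrix()
    T=s["tool_from_camera"]; Rt=R.from_euler("xyz",obs["orientation"],degrees=True).as_matrix()
    return obs["tool_pos"]+Rt@T[:3,3], Rt@T[:3,:3]
def ray(s,px,z,obs=None):
    e,A=cam(s,obs); px=np.atleast_2d(np.array(px,float)); K=s["mtx"]
    d=np.c_[(px[:,0]-K[0,2])/K[0,0],-(px[:,1]-K[1,2])/K[1,1],-np.ones(len(px))]@A.T
    return e+d*((z-e[2])/d[:,2])[:,None]
def proj(s,P,obs=None):
    e,A=cam(s,obs); P=np.atleast_2d(P); c=(P-e)@A; K=s["mtx"]
    return np.c_[K[0,2]+K[0,0]*c[:,0]/-c[:,2],K[1,2]+K[1,1]*-c[:,1]/-c[:,2]]
E
python3 - <<'E'
from h import *
t=cv2.imread("pics/top0.png"); s=cv2.imread("pics/side0.png")
cv2.imwrite("pics/topz.png",cv2.resize(t[130:230,225:335],None,fx=6,fy=6,interpolation=cv2.INTER_CUBIC)[:600])
cv2.imwrite("pics/sidez.png",cv2.resize(s[140:220,190:320],None,fx=6,fy=6,interpolation=cv2.INTER_CUBIC))
E
```

```text
(no output)
```

View pics/topz.png

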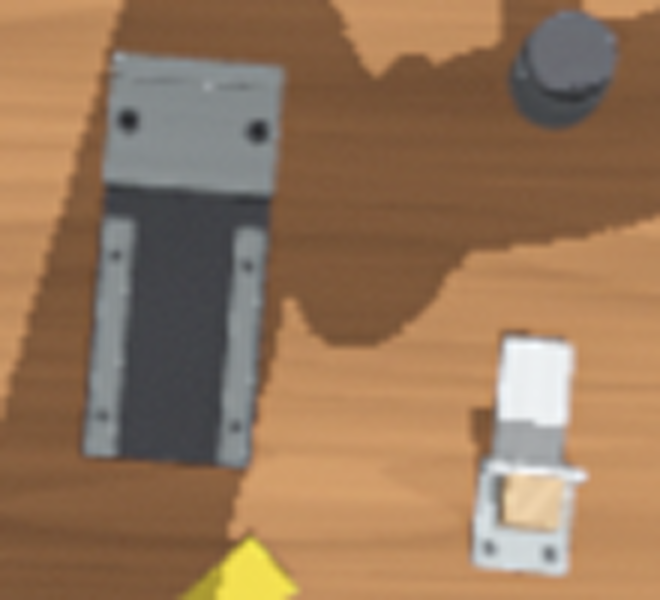

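View pics/sidez.png

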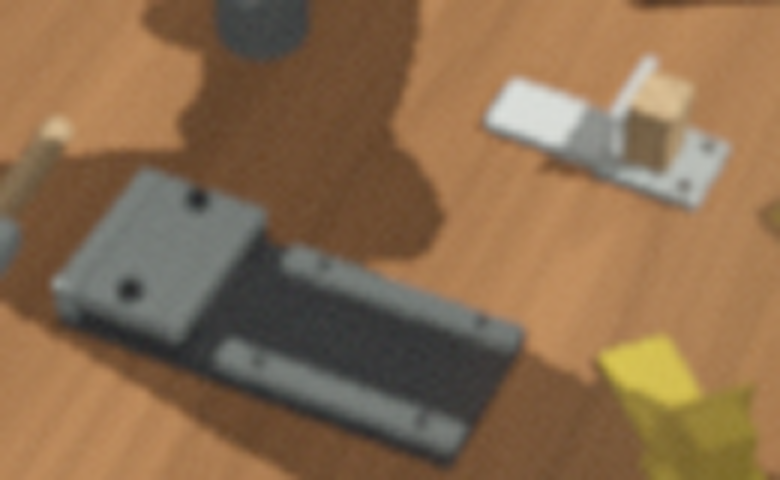

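```bash
python3 - <<'E'
from h import *
s=snapshot("top"); s2=snapshot("side")
def T(p): p=np.array(p,float); return (p+.5)/6-.5+[225,130]
def S(p): p=np.array(p,float); return (p+.5)/6-.5+[190,140]
np.set_printoptions(precision=4,suppress=True)
print("ret top corners TOP\n",ray(s,T([(113,55),(284,68),(272,194),(105,185)]),.038))
print("ret top corners SIDE\n",ray(s2,S([(58,285),(145,168),(266,210),(182,338)]),.038))
print("rail ends top\n",ray(s,T([(83,455),(118,458),(216,463),(248,468)]),.020))
print("rail ends side\n",ray(s2,S([(458,448),(523,330)]),.020))
print("sled base back, toe tip, top\n",ray(s,T([(473,566),(568,577),(503,337),(575,343)]),.010))
print("side\n",ray(s2,S([(694,203),(730,146),(487,120),(517,78)]),.010))
print("block top\n",ray(s,T([(505,475),(562,480),(558,530),(500,522)]),.060))
E
```

```text
ret top corners TOP
 [[ 0.73    0.0476  0.038 ]
 [ 0.7253 -0.0635  0.038 ]
 [ 0.6418 -0.058   0.038 ]
 [ 0.644   0.0498  0.038 ]]
ret top corners SIDE
 [[ 0.7307  0.0437  0.038 ]
 [ 0.7277 -0.0657  0.038 ]
 [ 0.6436 -0.0617  0.038 ]
 [ 0.6448  0.053   0.038 ]]
rail ends top
 [[ 0.4707  0.0582  0.02  ]
 [ 0.4695  0.0357  0.02  ]
 [ 0.4683 -0.0274  0.02  ]
 [ 0.4657 -0.0481  0.02  ]]
rail ends side
 [[ 0.4713  0.0534  0.02  ]
 [ 0.4692 -0.0462  0.02  ]]
sled base back, toe tip, top
 [[ 0.4079 -0.1952  0.01  ]
 [ 0.4027 -0.2567  0.01  ]
 [ 0.5579 -0.2121  0.01  ]
 [ 0.5555 -0.2593  0.01  ]]
side
 [[ 0.4109 -0.1981  0.01  ]
 [ 0.4057 -0.2567  0.01  ]
 [ 0.5584 -0.2179  0.01  ]
 [ 0.5548 -0.2634  0.01  ]]
block top
 [[ 0.4623 -0.2086  0.06  ]
 [ 0.4603 -0.2445  0.06  ]
 [ 0.4287 -0.2425  0.06  ]
 [ 0.4326 -0.2059  0.06  ]]
```

```bash
cat >> h.py <<'E'
def row(p,yaw):
    """shift/turn in tool axes from measured pose to vertical tool at p,yaw"""
    o=ctrl.get_obs(); R0=R.from_euler("xyz",o["orientation"],degrees=True)
    R1=R.from_euler("xyz",[180,0,yaw],degrees=True)
    print("row",np.round(R0.inv().apply(np.array(p)-o["tool_pos"]),4),np.round((R0.inv()*R1).as_rotvec(),4),"t",o["clock"])
E
python3 -c "
from h import *
row([.375,-.222,.2],176)"
```

```text
row [-3.140e-01  3.726e-01  3.000e-04] [ 7.000e-04 -2.000e-04  3.016e-01] t 0.25
```

```bash
python3 -m pendant '[[-0.04,0.047,0,0,0,0.04,1],[-0.08,0.094,0,0,0,0.08,1],[-0.12,0.141,0,0,0,0.12,1],[-0.16,0.188,0,0,0,0.16,1],[-0.2,0.235,0,0,0,0.2,1],[-0.24,0.282,0,0,0,0.24,1],[-0.28,0.33,0,0,0,0.28,1],[-0.314,0.373,0,0,0,0.302,1],[-0.314,0.373,0,0,0,0.302,1],[-0.314,0.373,0,0,0,0.302,1],[-0.314,0.373,0,0,0,0.302,1]]'
python3 - <<'E'
from h import *
o=ctrl.get_obs(); print(o["tool_pos"],o["orientation"],o["clock"],np.abs(o["qvel"]).max())
s=snapshot("wrist"); cv2.imwrite("pics/w1.png",s["image"]); np.save("w1.npy",dict(s=s,o=o),allow_pickle=True)
s=snapshot("top"); cv2.imwrite("pics/top1.png",s["image"])
E
```

```text
clock: 1.62
tool_pos: [0.3745, -0.2225, 0.2004]
orientation: [-180.0, -0.0, 175.9]
force: [0.4, 0.7, 0.5]
opening: 0.0875
[ 0.37446434 -0.22254607  0.20038721] [-1.79998619e+02 -1.70663288e-02  1.75898820e+02] 1.625 0.5847320598287402
```

View pics/w1.png

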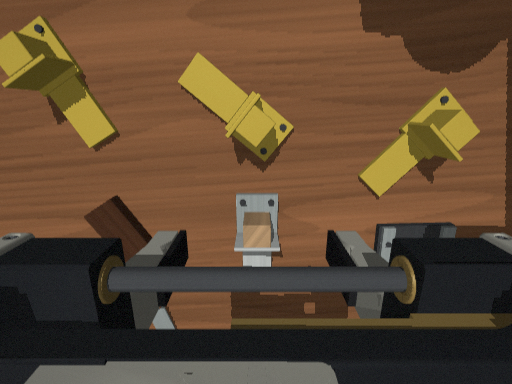

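The wrist view has its image-up towards the robot. The sled's back corners are at about (236,194) and (278,194), its plate at row ~248, and the fixture's near end starts at about (377,224).

```bash
python3 - <<'E'
from h import *
t=cv2.imread("pics/w1.png")
cv2.imwrite("pics/w1z.png",cv2.resize(t[185:275,225:325],None,fx=6,fy=6,interpolation=cv2.INTER_CUBIC))
t=cv2.imread("pics/top1.png")
cv2.imwrite("pics/top1z.png",cv2.resize(t[130:230,225:335],None,fx=6,fy=6,interpolation=cv2.INTER_CUBIC))
E
```

```text
(no output)
```

View pics/w1z.png

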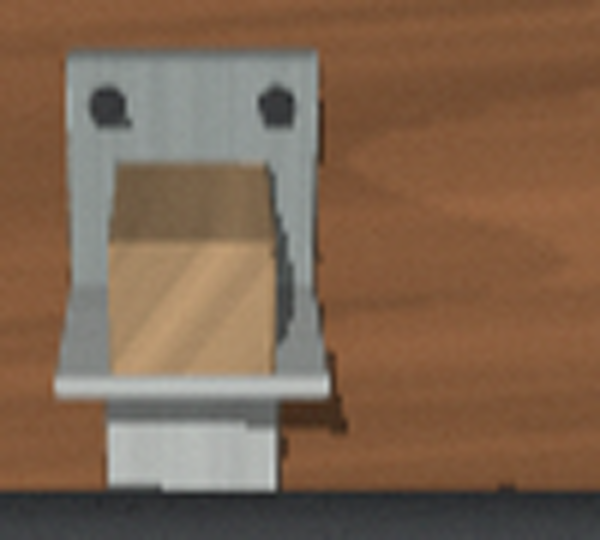

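View pics/top1z.png

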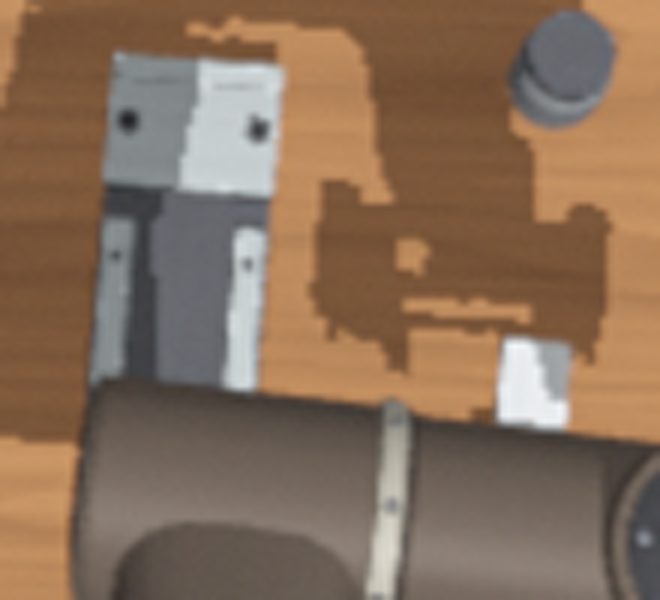

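```bash
python3 - <<'E'
from h import *
np.set_printoptions(precision=4,suppress=True)
d=np.load("w1.npy",allow_pickle=True).item(); s,o=d["s"],d["o"]
def T(p): p=np.array(p,float); return (p+.5)/6-.5+[225,185]
print("base back",ray(s,T([(67,53),(317,52)]),.010,o))
print("block top",ray(s,T([(109,241),(276,241),(272,376),(110,376)]),.060,o))
print("plate top edge front",ray(s,T([(54,394),(328,394)]),.060,o))
print("plate top edge rear",ray(s,T([(56,378),(328,378)]),.060,o))
print("toe sides",ray(s,T([(108,480),(277,480)]),.010,o))
E
```

```text
base back [[ 0.4041 -0.2536  0.01  ]
 [ 0.4081 -0.1949  0.01  ]]
block top [[ 0.4313 -0.2437  0.06  ]
 [ 0.4339 -0.2085  0.06  ]
 [ 0.4655 -0.2111  0.06  ]
 [ 0.4629 -0.2462  0.06  ]]
plate top edge front [[ 0.4664 -0.2587  0.06  ]
 [ 0.4707 -0.1992  0.06  ]]
plate top edge rear [[ 0.4625 -0.2579  0.06  ]
 [ 0.4668 -0.1991  0.06  ]]
toe sides [[ 0.5183 -0.2539  0.01  ]
 [ 0.5214 -0.2108  0.01  ]]
```

```bash
python3 -c "
from h import *
row([.4505,-.2277,.018],176)"
```

```text
row [-0.0763  0.0005  0.1823] [ 0.     -0.0004 -0.0025] t 1.725
```

```bash
python3 -m pendant '[[-0.038,0,0.02,0,0,-0.002,1],[-0.076,0,0.06,0,0,-0.002,1],[-0.076,0,0.1,0,0,-0.002,1],[-0.076,0,0.125,0,0,-0.002,1],[-0.076,0,0.145,0,0,-0.002,1],[-0.076,0,0.162,0,0,-0.002,1],[-0.076,0,0.175,0,0,-0.002,1],[-0.076,0,0.182,0,0,-0.002,1],[-0.076,0,0.182,0,0,-0.002,1],[-0.076,0,0.182,0,0,-0.002,1]]'
```

```text
clock: 2.98
tool_pos: [0.4512, -0.2273, 0.019]
orientation: [-180.0, 0.1, 176.1]
force: [0.7, -0.5, 0.7]
opening: 0.088
```

```bash
python3 -m pendant '[[0,0,0,0,0,0,0],[0,0,0,0,0,0,-0.5],[0,0,0,0,0,0,-1],[0,0,0,0,0,0,-1],[0,0,0,0,0,0,-1],[0,0,0,0,0,0,-1]]'
```

```text
clock: 3.72
tool_pos: [0.4508, -0.2272, 0.0185]
orientation: [-180.0, -0.0, 176.1]
force: [-0.4, -1.2, 0.5]
opening: 0.0358
```

```bash
python3 -m pendant '[[0,0,-0.005,0,0,0,-1],[0,0,-0.02,0,0,0,-1],[0,0,-0.04,0,0,0,-1],[0,0,-0.06,0,0,0,-1],[0,0,-0.07,0,0,0,-1],[0,0,-0.07,0,0,0,-1]]'
python3 -c "
from h import *
row([.5228,.0018,.0885],177)"
```

```text
clock: 4.47
tool_pos: [0.4512, -0.2271, 0.0893]
orientation: [180.0, 0.1, 176.1]
force: [0.5, 0.1, -4.1]
opening: 0.0357
row [-0.0558  0.2332  0.0009] [ 0.0001  0.0018 -0.0159] t 4.475
```

```bash
python3 -m pendant '[[-0.005,0.02,0,0,0,-0.002,-1],[-0.013,0.055,0,0,0,-0.005,-1],[-0.022,0.09,0,0,0,-0.008,-1],[-0.031,0.13,0,0,0,-0.01,-1],[-0.04,0.165,0,0,0,-0.013,-1],[-0.048,0.2,0,0,0,-0.016,-1],[-0.053,0.222,0,0,0,-0.016,-1],[-0.056,0.233,0,0,0,-0.016,-1],[-0.056,0.233,0,0,0,-0.016,-1],[-0.056,0.233,0,0,0,-0.016,-1]]'
python3 - <<'E'
from h import *
o=ctrl.get_obs(); print(o["tool_pos"],o["orientation"],o["clock"],o["force"])
s=snapshot("wrist"); cv2.imwrite("pics/w2.png",s["image"]); np.save("w2.npy",dict(s=s,o=o),allow_pickle=True)
s=snapshot("top"); cv2.imwrite("pics/top2.png",s["image"])
a=cv2.resize(s["image"][120:230,215:315],None,fx=5,fy=5,interpolation=cv2.INTER_CUBIC);
s=snapshot("side"); cv2.imwrite("pics/side2.png",s["image"])
b=cv2.resize(s["image"][130:220,180:300],None,fx=6,fy=6,interpolation=cv2.INTER_CUBIC)
cv2.imwrite("pics/t2z.png",a);cv2.imwrite("pics/s2z.png",b)
E
```

```text
clock: 5.72
tool_pos: [0.5219, 0.0009, 0.0881]
orientation: [-180.0, -0.1, 177.0]
force: [0.1, 0.6, -3.7]
opening: 0.0358
[0.52190851 0.00085368 0.08809489] [-1.79978995e+02 -5.61925647e-02  1.76981054e+02] 5.725 [ 0.1080853   0.56015442 -3.69277952]
```

View pics/w2.png

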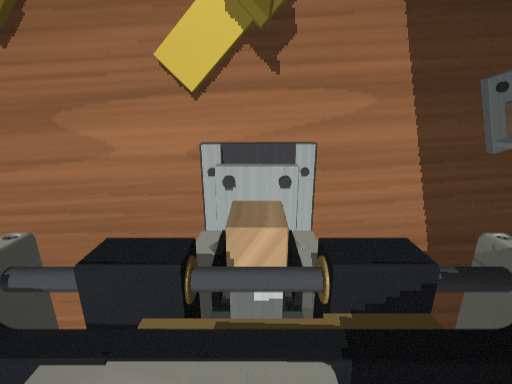

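View pics/t2z.png

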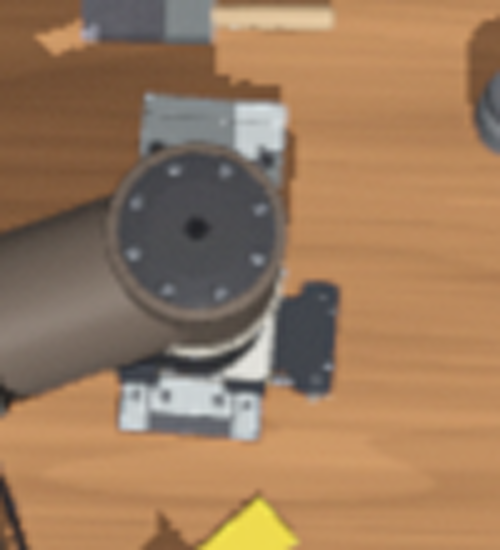

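View pics/s2z.png

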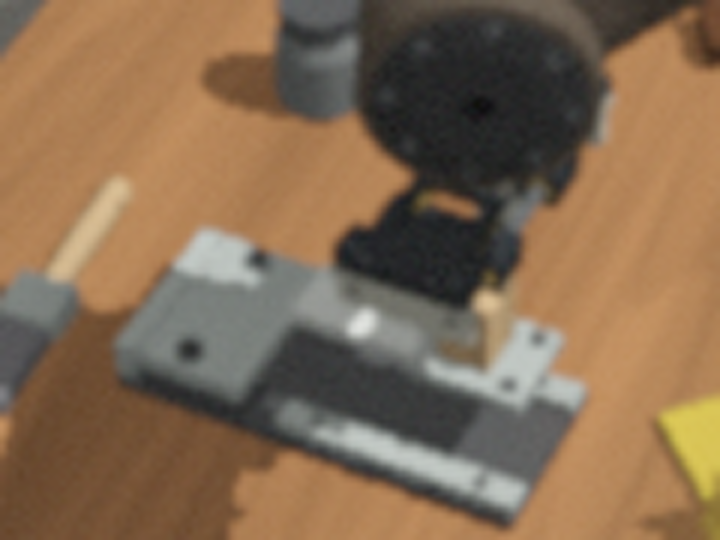

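The wrist view shows the held sled between the rails: rail ends at about (202,143) and (316,143), sled back edge at about row 164. I'll zoom in to check the centring.

```bash
python3 - <<'E'
from h import *
t=cv2.imread("pics/w2.png")
cv2.imwrite("pics/w2z.png",cv2.resize(t[135:235,195:325],None,fx=6,fy=6,interpolation=cv2.INTER_CUBIC))
E
```

```text
(no output)
```

View pics/w2z.png

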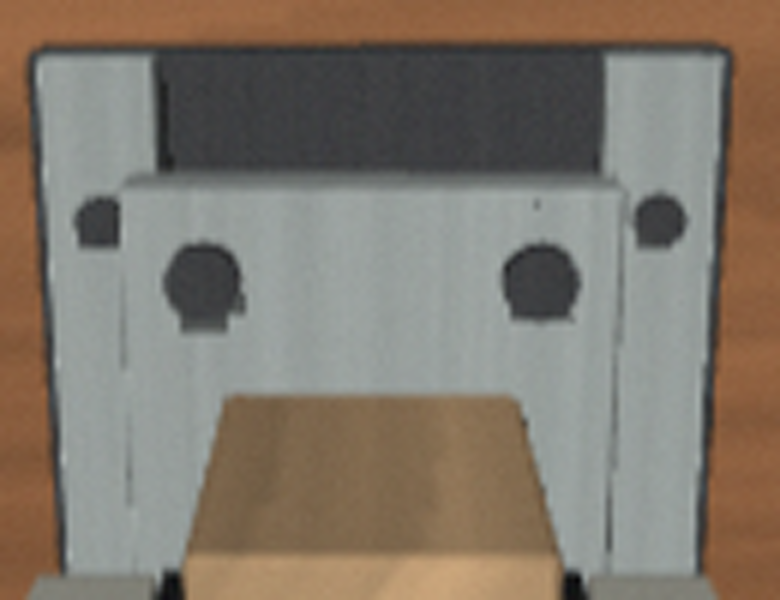

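```bash
python3 - <<'E'
from h import *
np.set_printoptions(precision=4,suppress=True)
d=np.load("w2.npy",allow_pickle=True).item(); s,o=d["s"],d["o"]
def T(p): p=np.array(p,float); return (p+.5)/6-.5+[195,135]
a=ray(s,T([(36,54),(155,55),(606,54),(728,54)]),.020,o)
b=ray(s,T([(64,560),(702,560)]),.020,o)
c=ray(s,T([(124,187),(622,188)]),.080,o)
print("rail ends",a,"\nmid",(a[0]+a[3])/2,(a[1]+a[2])/2,"\nrail outer further",b,b.mean(0),"\nbase back",c,c.mean(0))
E
```

```text
rail ends [[ 0.4675 -0.0463  0.02  ]
 [ 0.4686 -0.0284  0.02  ]
 [ 0.4721  0.0393  0.02  ]
 [ 0.473   0.0576  0.02  ]] 
mid [0.4703 0.0057 0.02  ] [0.4703 0.0054 0.02  ] 
rail outer further [[ 0.5499 -0.051   0.02  ]
 [ 0.5555  0.0541  0.02  ]] [0.5527 0.0016 0.02  ] 
base back [[ 0.4772 -0.0254  0.08  ]
 [ 0.4805  0.033   0.08  ]] [0.4788 0.0038 0.08  ]
```

```bash
python3 -m pendant '[[0,0.0014,0.01,0,0,0,-1],[0,0.0014,0.025,0,0,0,-1],[0,0.0014,0.04,0,0,0,-1],[0,0.0014,0.048,0,0,0,-1],[0,0.0014,0.053,0,0,0,-1],[0,0.0014,0.053,0,0,0,-1],[0,0.0014,0.053,0,0,0,-1]]'
python3 - <<'E'
from h import *
s=snapshot("side"); cv2.imwrite("pics/s3z.png",cv2.resize(s["image"][130:220,180:300],None,fx=6,fy=6,interpolation=cv2.INTER_CUBIC))
s=snapshot("wrist"); cv2.imwrite("pics/w3z.png",cv2.resize(s["image"][135:235,195:325],None,fx=6,fy=6,interpolation=cv2.INTER_CUBIC))
E
```

```text
clock: 6.75
tool_pos: [0.523, 0.0031, 0.0358]
orientation: [180.0, 0.0, 177.0]
force: [-0.3, -0.3, -4.3]
opening: 0.0358
```

View pics/s3z.png

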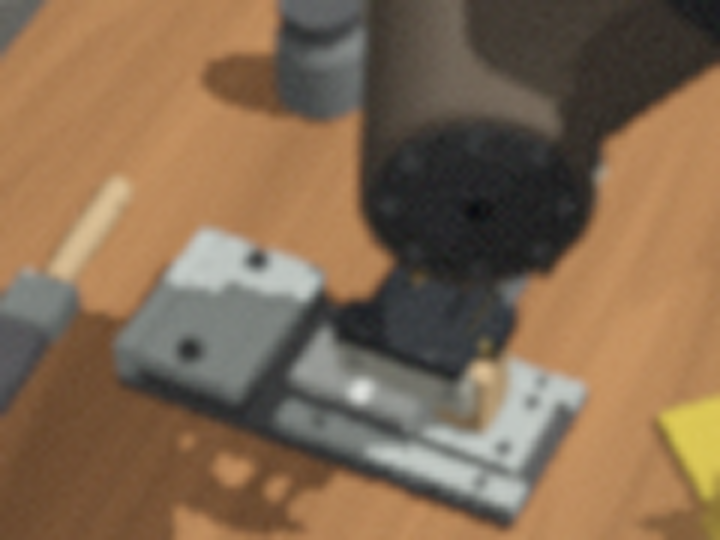

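View pics/w3z.png

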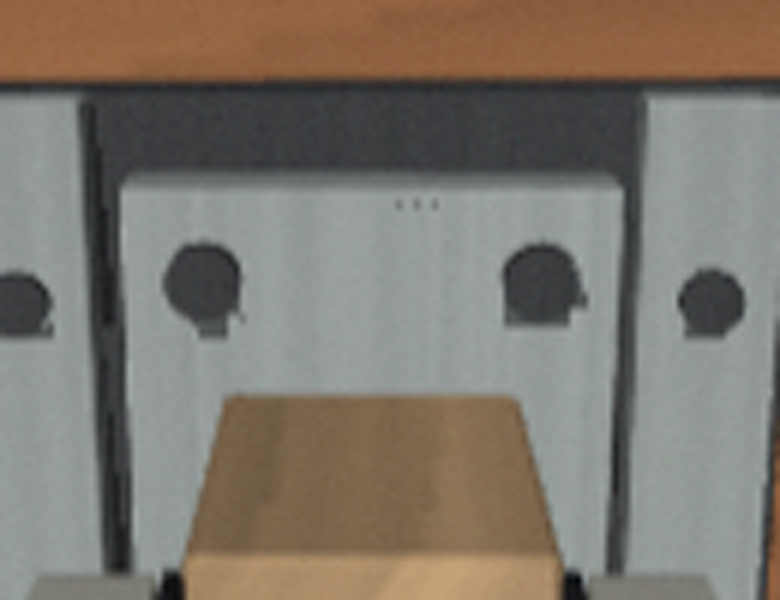

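```bash
python3 -m pendant '[[0,-0.001,0.002,0,0,0,-1],[0,-0.001,0.004,0,0,0,-1],[0,-0.001,0.005,0,0,0,-1],[0,-0.001,0.005,0,0,0,-1]]'
```

```text
clock: 7.35
tool_pos: [0.5225, 0.0019, 0.0305]
orientation: [-180.0, 0.0, 177.0]
force: [-0.5, -0.5, -2.3]
opening: 0.0358
```

```bash
python3 -m pendant '[[0,0,0.0005,0,0,0,-1],[0,0,0.0005,0,0,0,-1]]'; python3 -m pendant '[[0,0,0.0003,0,0,0,-1],[0,0,0.0003,0,0,0,-1]]'
```

```text
clock: 7.6
tool_pos: [0.5225, 0.0018, 0.0305]
orientation: [-180.0, 0.0, 177.0]
force: [-4.9, -0.4, 5.0]
opening: 0.0359
clock: 7.85
tool_pos: [0.5226, 0.0018, 0.0304]
orientation: [-180.0, 0.0, 177.0]
force: [-5.3, -0.5, 8.6]
opening: 0.0359
```

```bash
python3 -m pendant '[[0,0,-0.0006,0,0,0,-1],[0,0,-0.0006,0,0,0,-1]]'; python3 -m pendant '[[-0.003,0,0,0,0,0,-1],[-0.006,0,0,0,0,0,-1],[-0.009,0,0,0,0,0,-1],[-0.012,0,0,0,0,0,-1],[-0.015,0,0,0,0,0,-1],[-0.018,0,0,0,0,0,-1]]'
```

```text
clock: 8.1
tool_pos: [0.5226, 0.0019, 0.0305]
orientation: [-180.0, 0.0, 177.0]
force: [-3.6, -0.2, 4.3]
opening: 0.0359
clock: 8.85
tool_pos: [0.5395, 0.0008, 0.0304]
orientation: [-180.0, -0.1, 177.0]
force: [-6.8, -0.4, 10.2]
opening: 0.0361
```

```bash
python3 -m pendant '[[0,0,-0.0008,0,0,0,-1],[0,0,-0.0008,0,0,0,-1]]'; python3 -m pendant '[[-0.002,0,-0.0002,0,0,0,-1],[-0.004,0,-0.0002,0,0,0,-1],[-0.004,0,-0.0002,0,0,0,-1]]'
```

```text
clock: 9.1
tool_pos: [0.5406, 0.0011, 0.0307]
orientation: [180.0, 0.0, 177.0]
force: [-0.1, 0.2, -4.1]
opening: 0.0359
clock: 9.48
tool_pos: [0.5447, 0.0008, 0.0311]
orientation: [-180.0, -0.0, 177.0]
force: [0.1, -0.7, -4.2]
opening: 0.0356
```

```bash
cat > chk.py <<'E'
import sys
from plant import ctrl
sys.exit(1 if ctrl.get_obs()["force"][0]<-2.0 else 0)
E
python3 -m pendant '[[-0.001,0,0.0002,0,0,0,-1],[-0.002,0,0.0002,0,0,0,-1]]' && python3 chk.py && python3 -m pendant '[[-0.001,0,0,0,0,0,-1],[-0.002,0,0,0,0,0,-1]]' && python3 chk.py && python3 -m pendant '[[-0.001,0,0,0,0,0,-1],[-0.002,0,0,0,0,0,-1]]' && python3 chk.py && python3 -m pendant '[[-0.001,0,0,0,0,0,-1],[-0.002,0,0,0,0,0,-1]]'
```

```text
clock: 9.72
tool_pos: [0.5466, 0.0007, 0.0311]
orientation: [180.0, 0.0, 177.0]
force: [-0.3, -0.3, -3.8]
opening: 0.0359
clock: 9.98
tool_pos: [0.5486, 0.0006, 0.0311]
orientation: [180.0, 0.0, 177.0]
force: [-0.6, 0.6, -5.0]
opening: 0.0361
clock: 10.22
tool_pos: [0.5506, 0.0005, 0.031]
orientation: [-180.0, -0.0, 177.0]
force: [-0.2, 0.2, -4.2]
opening: 0.0358
clock: 10.48
tool_pos: [0.5526, 0.0004, 0.0311]
orientation: [180.0, 0.0, 177.0]
force: [0.1, 0.1, -4.1]
opening: 0.0355
```

```bash
python3 -m pendant '[[-0.001,0,0,0,0,0,-1],[-0.002,0,0,0,0,0,-1]]' && python3 chk.py && python3 -m pendant '[[-0.001,0,0,0,0,0,-1],[-0.002,0,0,0,0,0,-1]]' && python3 chk.py && python3 -m pendant '[[-0.001,0,0,0,0,0,-1],[-0.002,0,0,0,0,0,-1]]' && python3 chk.py && python3 -m pendant '[[-0.001,0,0,0,0,0,-1],[-0.002,0,0,0,0,0,-1]]' && python3 chk.py && python3 -m pendant '[[-0.001,0,0,0,0,0,-1],[-0.002,0,0,0,0,0,-1]]'
```

```text
clock: 10.72
tool_pos: [0.5545, 0.0003, 0.0311]
orientation: [-180.0, -0.0, 177.0]
force: [0.1, -1.0, -4.0]
opening: 0.0357
clock: 10.98
tool_pos: [0.5565, 0.0002, 0.0311]
orientation: [180.0, 0.0, 177.0]
force: [-0.4, -0.5, -3.5]
opening: 0.0355
clock: 11.22
tool_pos: [0.5583, 0.0, 0.031]
orientation: [-180.0, -0.0, 177.0]
force: [-1.6, 0.6, -4.3]
opening: 0.0359
clock: 11.48
tool_pos: [0.5592, -0.0003, 0.0307]
orientation: [-180.0, -0.1, 177.0]
force: [-6.4, 2.1, -1.4]
opening: 0.0358
```

```bash
python3 -m pendant '[[-0.0005,0.0004,0,0,0,0,-1],[-0.0005,0.0004,0,0,0,0,-1]]'; python3 -m pendant '[[-0.0005,0,0,0,0,0,-1],[-0.0005,0,0,0,0,0,-1]]'
```

```text
clock: 11.72
tool_pos: [0.5593, -0.0001, 0.0307]
orientation: [-180.0, -0.2, 177.0]
force: [-6.1, 0.6, -1.0]
opening: 0.0354
clock: 11.98
tool_pos: [0.5594, -0.0002, 0.0306]
orientation: [-179.9, -0.2, 177.0]
force: [-8.2, 0.5, 0.7]
opening: 0.0357
```

```bash
python3 -m pendant '[[-0.0005,0,0,0,0,0,-1],[-0.001,0,0,0,0,0,-1]]'; python3 -m pendant '[[-0.0005,0,-0.0002,0,0,0,-1],[-0.0005,0,-0.0002,0,0,0,-1]]'
```

```text
clock: 12.22
tool_pos: [0.5596, -0.0003, 0.0306]
orientation: [-179.9, -0.3, 177.0]
force: [-10.8, 2.5, 2.7]
opening: 0.0358
clock: 12.48
tool_pos: [0.5599, -0.0004, 0.0307]
orientation: [-179.9, -0.3, 177.0]
force: [-10.4, 1.4, 2.0]
opening: 0.0357
```

```bash
python3 -m pendant '[[-0.0005,0.0003,-0.0002,0,0,0,-1],[-0.001,0.0003,-0.0003,0,0,0,-1]]'; python3 -m pendant '[[-0.0005,0,-0.0002,0,0,0,-1],[-0.0005,0,-0.0002,0,0,0,-1]]'
```

```text
clock: 12.72
tool_pos: [0.5602, -0.0003, 0.0308]
orientation: [-179.9, -0.4, 177.0]
force: [-12.6, 2.0, 2.9]
opening: 0.0356
clock: 12.98
tool_pos: [0.5604, -0.0003, 0.0309]
orientation: [-179.9, -0.4, 177.0]
force: [-12.7, 2.3, 3.6]
opening: 0.0358
```

```bash
python3 -m pendant '[[-0.0005,0.0002,-0.0003,0,0,0,-1],[-0.001,0.0002,-0.0004,0,0,0,-1]]'; python3 -m pendant '[[-0.0005,0,-0.0002,0,0,0,-1],[-0.0005,0,-0.0002,0,0,0,-1]]'
```

```text
clock: 13.22
tool_pos: [0.5608, -0.0004, 0.0311]
orientation: [-179.9, -0.5, 177.0]
force: [-14.3, 1.0, 3.5]
opening: 0.0353
clock: 13.48
tool_pos: [0.561, -0.0004, 0.0312]
orientation: [-179.9, -0.5, 177.0]
force: [-14.8, 2.4, 2.5]
opening: 0.0357
```

```bash
python3 -m pendant '[[-0.0005,0,-0.0002,0,0,0,-1],[-0.0008,0,-0.0003,0,0,0,-1]]';  python3 -m pendant '[[0,0,0,0,0,0,-1],[0,0,0,0,0,0,-1],[0,0,0,0,0,0,-1],[0,0,0,0,0,0,-1],[0,0,0,0,0,0,-1]]'; python3 -m pendant '[[0,0,0,0,0,0,-1],[0,0,0,0,0,0,-1],[0,0,0,0,0,0,-1],[0,0,0,0,0,0,-1]]'
```

```text
clock: 13.72
tool_pos: [0.5612, -0.0005, 0.0314]
orientation: [-179.9, -0.5, 176.9]
force: [-15.9, 2.2, 4.4]
opening: 0.0358
clock: 14.35
tool_pos: [0.5612, -0.0005, 0.0313]
orientation: [-179.9, -0.5, 177.0]
force: [-17.0, 2.4, 3.7]
opening: 0.0359
clock: 14.85
tool_pos: [0.5612, -0.0005, 0.0314]
orientation: [-179.9, -0.5, 176.9]
force: [-16.1, 2.0, 4.0]
opening: 0.0356
```

```bash
python3 -m pendant '[[0.0005,-0.0002,0.0002,0,0,0,-1],[0.001,-0.0003,0.0004,0,0,0,-1],[0.0015,-0.0004,0.0006,0,0,0,-1],[0.002,-0.0005,0.0008,0,0,0,-1],[0.002,-0.0005,0.0008,0,0,0,-1]]'
```

```text
clock: 15.48
tool_pos: [0.561, -0.0004, 0.031]
orientation: [-179.9, -0.4, 177.0]
force: [-10.5, 2.7, 2.4]
opening: 0.036
```

```bash
python3 -m pendant '[[0.0005,0.0003,0.0001,0,0,0,-1],[0.001,0.0006,0.0003,0,0,0,-1],[0.0015,0.0008,0.0005,0,0,0,-1],[0.0015,0.0008,0.0005,0,0,0,-1]]'
```

```text
clock: 15.98
tool_pos: [0.5604, 0.0001, 0.0307]
orientation: [-179.9, -0.3, 177.0]
force: [-9.5, -0.9, 2.2]
opening: 0.0357
```

```bash
python3 -m pendant '[[0.0005,0,0.0001,0,0,0,-1],[0.001,0,0.0002,0,0,0,-1],[0.0015,0,0.0003,0,0,0,-1],[0.0015,0,0.0003,0,0,0,-1]]'; python3 -m pendant '[[0.0005,0,0,0,0,0,-1],[0.001,0,0,0,0,0,-1],[0.001,0,0,0,0,0,-1]]'
```

```text
clock: 16.48
tool_pos: [0.5597, 0.0003, 0.0306]
orientation: [-179.9, -0.2, 177.0]
force: [-6.3, -1.5, 0.3]
opening: 0.0362
clock: 16.85
tool_pos: [0.5592, 0.0003, 0.0307]
orientation: [-179.9, -0.2, 177.0]
force: [-5.8, -1.3, -0.6]
opening: 0.0355
```

```bash
python3 -m pendant '[[0.0005,0,0,0,0,0,-1],[0.0007,0,0,0,0,0,-1]]'; python3 -m pendant '[[0,0,0,0,0,0,-0.1],[0,0,0,0,0,0,0],[0,0,0,0,0,0,0.2],[0,0,0,0,0,0,0.4],[0,0,0,0,0,0,0.4],[0,0,0,0,0,0,0.4]]'
python3 - <<'E'
from h import *
o=ctrl.get_obs(); print(o["force"])
s=snapshot("wrist"); cv2.imwrite("pics/w5.png",s["image"]);np.save("w5.npy",dict(s=s,o=o),allow_pickle=True)
E
```

```text
clock: 17.1
tool_pos: [0.559, 0.0005, 0.0308]
orientation: [-180.0, -0.1, 177.0]
force: [-3.4, -3.9, -2.6]
opening: 0.0358
clock: 17.85
tool_pos: [0.5603, 0.0012, 0.0311]
orientation: [180.0, 0.0, 177.0]
force: [-0.1, -0.7, -0.2]
opening: 0.0609
[-0.06983119 -0.68859077 -0.17587626]
```

View pics/w5.png

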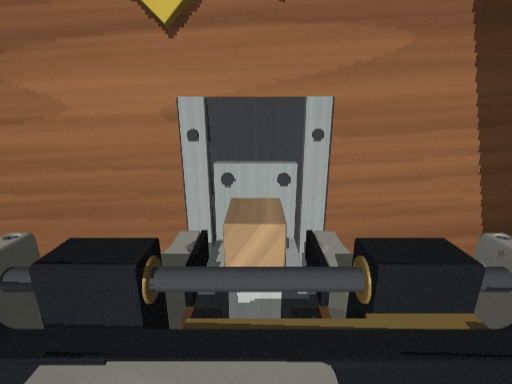

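The jaws are open and the force reads about 0. The sled sits centred between the rails, with its back edge at about row 162, px 215–297. I'll check whether it rebounded.

```bash
python3 - <<'E'
from h import *
t=cv2.imread("pics/w5.png"); g=cv2.cvtColor(t,cv2.COLOR_BGR2GRAY).astype(int)
print(g[152:172,240:272].mean(1).round())
t2=cv2.imread("pics/w2.png"); g2=cv2.cvtColor(t2,cv2.COLOR_BGR2GRAY).astype(int)
print(g2[155:175,240:272].mean(1).round())
d=np.load("w5.npy",allow_pickle=True).item()
for v in (161.5,162,162.5): print(ray(d["s"],[[256,v]],.022,d["o"]), d["o"]["tool_pos"])
s=snapshot("side"); cv2.imwrite("pics/s5z.png",cv2.resize(s["image"][130:220,180:300],None,fx=6,fy=6,interpolation=cv2.INTER_CUBIC))
E
```

```text
[ 61.  61.  62.  61.  60.  62.  61.  61.  67.  90. 108. 130. 152. 152.
 153. 152. 152. 152. 152. 152.]
[ 63.  63.  63.  63.  63.  62.  63.  62.  78. 102. 114. 135. 156. 157.
 157. 157. 157. 157. 157. 157.]
[[0.5143195  0.00372403 0.022     ]] [0.56029473 0.00118761 0.03112579]
[[0.51467427 0.00370502 0.022     ]] [0.56029473 0.00118761 0.03112579]
[[0.51502943 0.00368599 0.022     ]] [0.56029473 0.00118761 0.03112579]
```

View pics/s5z.png

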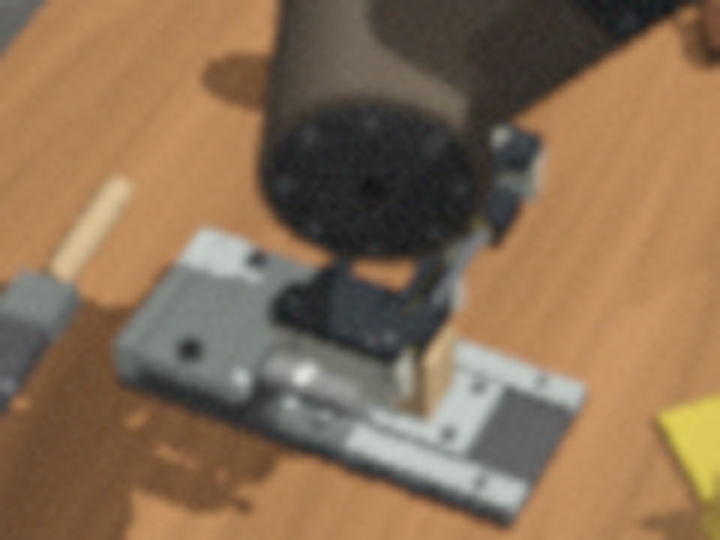

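The image suggests about 0.5 mm of spring compression left, which is too close to the measurement noise. I'll confirm with a gentle re-press: jaws half-closed around the block without touching it, pushing the plate with the finger fronts.

```bash
python3 -m pendant '[[0,0,0,0,0,0,0.2],[0,0,0,0,0,0,0.12],[0,0,0,0,0,0,0.12],[0,0,0,0,0,0,0.12]]' && python3 chk.py && python3 -m pendant '[[-0.001,0,0,0,0,0,0.12],[-0.0015,0,0,0,0,0,0.12],[-0.0015,0,0,0,0,0,0.12]]' && python3 chk.py && python3 -m pendant '[[-0.001,0,0,0,0,0,0.12],[-0.001,0,0,0,0,0,0.12]]'
```

```text
clock: 18.45
tool_pos: [0.5602, 0.0012, 0.0311]
orientation: [180.0, 0.0, 177.0]
force: [-0.1, -0.6, 1.0]
opening: 0.0491
clock: 18.82
tool_pos: [0.5613, 0.0011, 0.031]
orientation: [-180.0, -0.0, 177.0]
force: [-2.2, 1.1, 1.7]
opening: 0.0491
```

```bash
python3 -m pendant '[[-0.0005,0,0,0,0,0,0.12],[-0.001,0,0,0,0,0,0.12],[-0.001,0,0,0,0,0,0.12]]'; python3 -m pendant '[[-0.0005,0,0,0,0,0,0.12],[-0.001,0,0,0,0,0,0.12],[-0.001,0,0,0,0,0,0.12]]'
```

```text
clock: 19.2
tool_pos: [0.5615, 0.0008, 0.0309]
orientation: [-180.0, -0.1, 177.0]
force: [-5.9, 1.5, 3.7]
opening: 0.0489
clock: 19.58
tool_pos: [0.5618, 0.0006, 0.0308]
orientation: [-180.0, -0.2, 177.0]
force: [-7.6, 1.4, 6.2]
opening: 0.0493
```

```bash
python3 -m pendant '[[-0.0005,0,-0.0003,0,0,0,0.12],[-0.001,0,-0.0003,0,0,0,0.12],[-0.001,0,-0.0003,0,0,0,0.12]]'; python3 -m pendant '[[0.001,0,0,0,0,0,0.12],[0.002,0,0,0,0,0,0.12],[0.003,0,0,0,0,0,0.12],[0.004,0,0,0,0,0,0.12],[0.005,0,0,0,0,0,0.12],[0.006,0,0,0,0,0,0.12],[0.006,0,0,0,0,0,0.12]]'
```

```text
clock: 19.95
tool_pos: [0.5621, 0.0003, 0.0308]
orientation: [-179.9, -0.2, 177.0]
force: [-9.1, 1.2, 5.5]
opening: 0.0491
clock: 20.82
tool_pos: [0.5589, 0.0014, 0.0315]
orientation: [180.0, 0.0, 177.0]
force: [-0.0, 0.2, -0.5]
opening: 0.0491
```

```bash
python3 -m pendant '[[0,0,0,0,0,0,0.4],[0,0,0,0,0,0,0.6],[0,0,-0.01,0,0,0,0.6],[0,0,-0.03,0,0,0,0.6],[0,0,-0.06,0,0,0,0.6],[0,0,-0.1,0,0,0,0.6],[0,0,-0.14,0,0,0,0.6],[0.02,0,-0.17,0,0,0,0.6],[0.06,0,-0.17,0,0,0,0.6],[0.09,0,-0.17,0,0,0,0.6],[0.09,0,-0.17,0,0,0,0.6]]'
python3 - <<'E'
from h import *
o=ctrl.get_obs(); print(o["tool_pos"])
s=snapshot("wrist"); cv2.imwrite("pics/w6.png",s["image"]);np.save("w6.npy",dict(s=s,o=o),allow_pickle=True)
s=snapshot("side"); cv2.imwrite("pics/s6z.png",cv2.resize(s["image"][130:220,180:300],None,fx=6,fy=6,interpolation=cv2.INTER_CUBIC)); cv2.imwrite("pics/side6.png",s["image"])
s=snapshot("top"); cv2.imwrite("pics/top6.png",s["image"])
E
```

```text
clock: 22.2
tool_pos: [0.4674, 0.0059, 0.2027]
orientation: [179.9, 0.1, 177.1]
force: [0.5, 0.1, 1.0]
opening: 0.0699
[0.46737927 0.00586993 0.20272726]
```

View pics/w6.png

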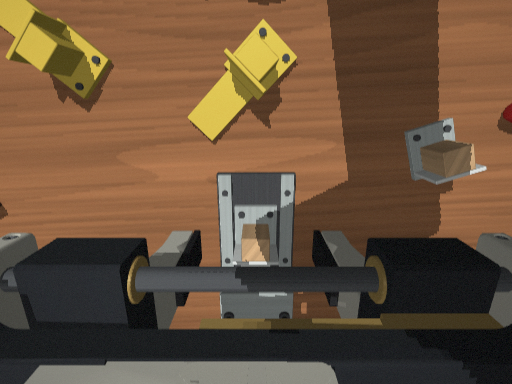

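View pics/s6z.png

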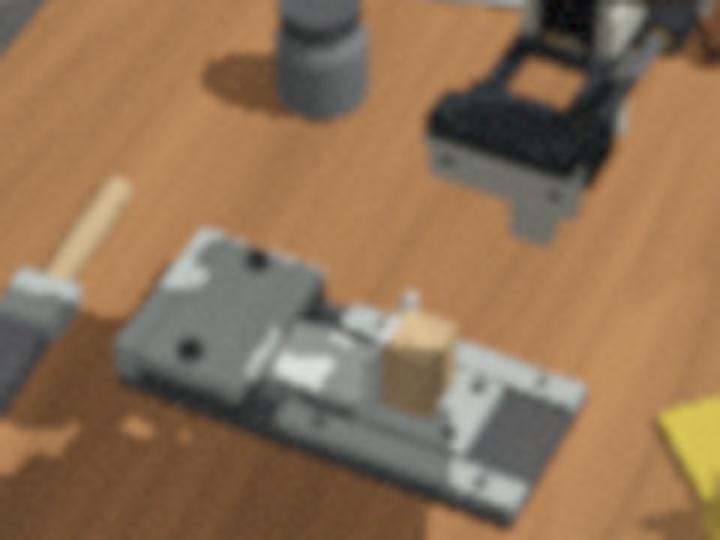

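View pics/top6.png

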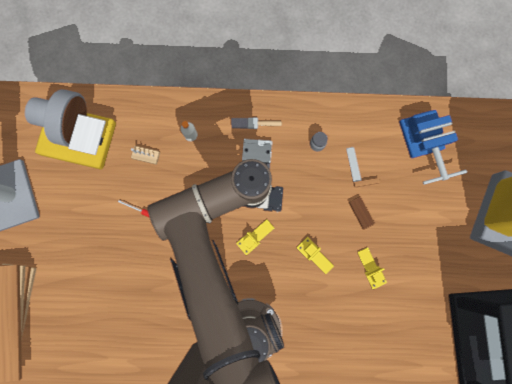

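The sled lies flat in the channel with its toe under the block, back edge at about wrist-px row 206. The gripper is clear and the bystanders have not moved. Handing in.

```bash
python3 -c "
from plant import ctrl
o=ctrl.get_obs(); print(o['force'],abs(o['qvel']).max()); print(ctrl.close_job())"
```

```text
[-1.02560128 -0.2725846   0.13025309] 1.1369783011839625
the job is handed in; nothing more can be done
None
```

I loaded the long-toed sled into the fixture, pressed it home on the spring stop, released it and handed the job in at about 22 s of the 72 s allowed.

- **Insertion and press:** The sled went flat into the channel and slid toe first under the block. By feel, it met the stop about 20 mm past the mouth. I held 16–17 N at the wrist for just over 1 s. I put that at roughly 13 N on the stop once bed friction is taken off; the stop's load itself was not measured.
- **Release and re-press:** After I eased off and opened the jaws, the camera suggested only about 0.5 mm of spring compression was left, which is close to the measuring error. So I pushed the upright plate once more with the open fingers, up to about 9 N, felt the stop yield, and backed straight off.
- **Last checks:** The final pictures show the sled flat and straight between the rails with its toe under the block. The gripper is well clear and the other things look undisturbed. The wrist force was back to about zero.
- **Not confirmed:** I could not measure the remaining force on the stop after release. That it still bears on the stop rests on how the push felt and on bed friction. There was also a sideways force during the press and release: about 2 N pressing, and nearly 4 N at one reading just before I opened the jaws. That may have been light rubbing on a rail.

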